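# Gas a specimen jar: set it on the plate, click the guarded gas knob on

### The job

First pick up the jar with the tap on its lid and, keeping it upright, set it down without dropping it inside the ring on the round exposure plate. Then slide the console's clear guard fully open, turn the gas knob clockwise until it clicks over into its second position, and slide the guard fully shut over it again. Leave the other things on the bench where they stand.

Things in the scene. Friction and masses are not known exactly. Their poses are not given: they have to be found in the camera images.
- console: white gas console, fixed, 180 deep x 330 wide mm (x, y), origin under its centre, front (-x) to the robot. Its top is a panel 180 mm (up the slope) x 330 mm sloping 35 deg, front edge 58 mm and back edge 162 mm high, centre 110 mm above the origin. Right half (-y): the gas knob, with a short mark on the panel for each of its two positions. Left half: a flat gauge 16 mm high.
- knob_grip (a point): grip point of the gas knob: on its axis, 36 mm above the panel, 75 mm right (-y) of the panel's centre. The knob is a black disc 64 mm across (11 mm above the panel) with a grip bar 64 long x 16 wide, rising to 46 mm above the panel. x runs along the bar, y across it, z out of the panel along the knob's axis; the frame turns with the knob.
- knob (a joint): angle of the gas knob in rad, growing clockwise as seen looking onto the panel. 0 = first position (gas off, stop), 1.20 = second position (gas on, stop). A sprung toggle resists with up to about 0.25 N m, up to the hump at 0.60, then snaps it on to the far stop; let go short of the hump, it springs back.
- guard_grip (a point): grip point in the guard's handle fin. The guard is a clear hood 160 mm (upslope) x 140 mm (along its track), open at both track ends, its top plate 58 mm above the panel; amid the plate stands a grey fin 60 long (x, upslope) x 14 thick (y), rising to 93 mm above the panel. This point is 24 mm above the plate. y along the track to the left, z out of the panel.
- guard (a joint): position of the guard in m along the console's +y: 0 = shut (covering the knob, against its right stop), 0.15 = fully open (left stop). It stays where it is left; about 2 to 3 N moves it.
- jar: clear specimen jar with a white lid and a tap on top, 72 mm across, 131 mm tall, about 0.16 kg; origin at the centre of its underside, z up
- jar_grip (a point): middle of the grey tap bar on the jar's lid, 60 long (x) x 14 wide (y) x 20 high mm, 121 mm above the jar's underside; its underside is 22 mm above the lid's top
- plate: round aluminium exposure plate, fixed flat on the bench, 124 mm across, 10 mm high, with a thin engraved ring 106 mm across on top; origin at the centre of its underside
- plain_jar: clear jar with a flat white lid and no tap, 72 mm across, 90 mm tall; bystander, loose; origin at the centre of its underside
- tip_box: pipette-tip box, grey base and clear lid, 75 x 110 x 50 mm (x, y, z); bystander, loose; origin at the centre of its underside
- gas_bottle: slim aluminium gas cylinder with a brass valve, 76 mm across, 292 mm tall, standing by the right (-y) end of the console; bystander, loose; origin at the centre of its underside
- amber_bottle: amber glass bottle, 68 mm across, 150 mm tall, standing by the left (+y) end of the console; bystander, loose; origin at the centre of its underside
- dish_stack: stack of clear dishes, 90 mm across, 37 mm high; bystander, loose; origin at the centre of its underside
- pipette: hand pipette lying along its x, about 220 mm long, 26 mm wide, 24 mm high; bystander, loose; origin at the centre of its underside
Not all that is in view belongs to the job. Leave any blue, green or turquoise look-alike of the jar alone.

How it is judged:
On the way, in this order (a step that is already met when the one before it is completed fails the run):
1. the jar stands on the plate inside the ring, let go (horizontal distance between jar and plate below 0.018 m and z of jar in the frame of plate between 0.006 and 0.014 m and angle between jar's own z axis and vertical below 0.1 rad and contact force between the fingers and jar below 0.1 N), for 0.2 s.
2. the guard is fully open (value of joint guard above 0.14 m), for 0.1 s.
3. with the guard open, the knob has clicked over into its second detent (value of joint knob above 1.1 rad and value of joint guard above 0.13 m), for 0.2 s.
4. the guard is fully shut, the knob still on (value of joint guard below 0.008 m and value of joint knob above 1.1 rad), for 0.2 s.
At the end, for the whole second after the job is handed in: the jar stands upright (within 6 deg) and at rest on the plate, within 18 mm of its centre; the knob is in its second detent (over 1.1 rad); the guard is shut to within 8 mm; no bystander has been moved 30 mm (all of step 4 and horizontal distance between jar and plate below 0.018 m and z of jar in the frame of plate between 0.006 and 0.014 m and angle between jar's own z axis and vertical below 0.1 rad and linear speed of jar below 0.02 m/s); the robot touches nothing.
It fails at once if the jar is tipped over 30 deg (angle between jar's own z axis and vertical above 0.52 rad).
It fails at once if the jar is dropped (moves free of the fingers faster than 0.45 m/s, about a 10 mm fall) (linear speed of jar above 0.45 m/s and contact force between the fingers and jar below 0.05 N).
It fails at once if a bystander on the bench is moved 30 mm or tipped over 20 deg (distance of any of plain_jar, tip_box, gas_bottle, amber_bottle, dish_stack, pipette from where it was at the start of the episode above 0.03 m or angle between any of plain_jar, tip_box, gas_bottle, amber_bottle, dish_stack, pipette's own z axis and vertical above 0.35 rad).
It also fails if it takes over 72 s, if anything falls off the work surface, if the arm or the gripper's body presses on something with over 40 N, if the wrist force passes 120 N, or if a joint passes its speed limit or range.

### The arm

A 6-joint arm with a two-finger parallel gripper is mounted at the origin on the work surface. World frame = base frame: x ahead of the robot, y to its left, z up, the work surface at z = 0. Lengths are in m, angles in rad, forces in N, time in s.
With the tool pointing down it reaches from about 0.3 to 0.875 m from the base axis. Payload 6.4 kg.
Tool frame: the origin (TCP) lies midway between the tips of the shut fingers; the grasp point (between the pads) lies 19 mm behind it; z points along the fingers, y is the line along which they close (so a half turn about z gives the same grasp; the last joint's range is limited). The gripper opens to 85 mm and grips with 20 to 120 N. Pads are 22 mm wide; open, the fingers measure 114 mm over their backs; the gripper's body (76 mm by 85 mm) begins 54 mm behind the grasp point. The pads swing forward as they close: fully open they stand 13 mm farther back than shut.
Start: joints at [1.136, 0.181, 1.607, -0, 1.354, -0.206], TCP at [0.13, 0.56, 0.191] pointing down, gripper open.
Joint ranges: [-2.99, 2.99], [-0.89, 2.07], [0.3, 2.58], [-1.14, 4.28], [0, 2.63], [-3.12, 3.12]. Speed limits (rad/s): [2.57, 2.57, 3.01, 3.14, 3.14, 3.14].

### API

Orientations are given as a unit quaternion [w, x, y, z].
In Python, from bench import * gives the robot as it stands.
- The arm moves only by the tool play_rows, never from a script. Its argument "plan" is a list of rows, each a list of 3 entries, a list of its own where there are three numbers: the finger opening in mm, from 0 to 85.4, then the shift along the tool's x, y, z normalised to -1 to 1, where 1 is 40 cm, then the turn about the tool's z normalised to -1 to 1, where 1 is pi rad. A call has 1 to 10 rows; each row is the pose to reach, as a shift and turn from the pose commanded when the call began, along the tool's axes at that moment, turning the shorter way round; what a row does not reach only later rows make up. A row lasts 1/10 s, in which the tool goes at most 50 mm and 8.59 degrees, less where a joint would pass 70% of its speed; a pose out of reach is approached as far as the arm can. A call with a number of a shift or a turn outside -1 to 1 is refused whole. A call with a gripper value outside its range is refused whole. The fingers move at their own pace and stop on an object; the grip force is fixed at half the most. Time passes only in rows, so rows that repeat a pose let the fingers close. It gives the time, the measured TCP pose, the force, the opening and the grip force at its end, in the units of the state.
- get_obs(): the state, without advancing time (a new reading comes with each control period).
- camera(name): name is "scene" or "top"; returns a dict with "image" (384x512x3 uint8, red, green, blue), "range_z" (384x512 float32, m along the optical axis (not along the pixel's ray), 0 where there is no reading), "intrinsics" (3x3 intrinsics, pixels), "k1" (the pictures are not rectified: a ray, as slopes to the right and down, at radius r is drawn at 1 + k1 r^2 times it, then the intrinsics apply), "rvec" (rotation vector, rad) and "tvec" (3), from world to camera coordinates, as OpenCV has them. Camera axes: x right, y down, z forward; pixel columns grow to the right and rows downward; lengths in m; the calibration is good to about 2 mm. A picture is of the moment at which its call begins.
- hand_in(): hands the job in; it is judged then, once.
Trained networks look in a picture, given as the dict that the camera call returned (one of the last four; its "shot" number tells which), for a name from the list of things; names that differ only in an ending like _2 or _b are one class to them, and where a whole thing is asked for, a point or a joint stands for the part that bears it (a point fixed in the world has none). Each returns a list of dicts, best first, with "conf" (0 to 1); they miss things now and then, are a little off and sometimes report something else, mostly with a low value. They report only what shows in the picture. A call takes as long as a camera call. They do not tell look-alikes from the thing itself.
- search_frame(picture, label): "rect" ([centre column, centre row, width, height] in pixels, round what is visible of it).
- masks_of(picture, label): "mask" (384x512 bool, what is visible of it) and "rect" ([centre column, centre row, width, height] in pixels, round what is visible of it).
The state is a dict: "time_s": time; "q": joint angles; "dq": joint speeds; "joint_efforts": joint torques, N m; "eef_pos": TCP position; "eef_rot": TCP orientation; "wrist_force": force on the tool from outside, world axes, zero at the start; "torque": the same for the moment, N m; "opening": opening from 0.0 (shut) to 1.0 (fully open); "grasp_force": force on a finger pad.
Only numpy, scipy, OpenCV 4.12 (cv2) and the standard library are available. Lean on these libraries where they do the work, as an engineer would, in place of code of your own. Each camera call takes 0.05 s, during which the arm holds its last target. There are 200 camera calls.

## Working session

There is one attempt and no reset: what is moved stays moved. The work goes in short steps, Python scripts to look and compute and a tool call to move; the robot and the scene stay as the last step left them, time stands still between calls to the robot, and variables do not carry over. Pictures are saved under pics/ and viewed, at most 10 in all, crops included, and the job is handed in when it is done.

Besides the shell and the picture viewer there is one more tool, called after "Call:" as name(argument=value, ...) on one line, values as JSON. play_rows: Moves the arm, as the interface text tells. Its arguments: {"type":"object","properties":{"plan":{"type":"array","items":{"type":"array"}}},"required":["plan"]}

```bash
ls; mkdir -p pics; cat > h.py <<'E'
from bench import *
import numpy as np, cv2
from scipy.spatial.transform import Rotation as R
def rays(p,uv):
    K=p["intrinsics"];uv=np.atleast_2d(uv).astype(float)
    d=np.c_[(uv[:,0]-K[0][2])/K[0][0],(uv[:,1]-K[1][2])/K[1][1]]
    x=d.copy()
    for _ in range(20): x=d/(1+p["k1"]*(x**2).sum(1,keepdims=True))
    return np.c_[x,np.ones(len(x))]
def cam(p):
    M=cv2.Rodrigues(np.array(p["rvec"],float))[0];return M,np.array(p["tvec"],float).ravel()
def world(p,uv,z=None):
    """z None: depth; else intersect plane at height z"""
    M,t=cam(p);r=rays(p,uv)
    if z is None:
        uvi=np.atleast_2d(uv).astype(int);r=r*p["range_z"][uvi[:,1],uvi[:,0]][:,None];return (r-t)@M
    d=r@M;c=-M.T@t;return c+d*((z-c[2])/d[:,2])[:,None]
def proj(p,X):
    M,t=cam(p);c=np.atleast_2d(X)@M.T+t;x=c[:,:2]/c[:,2:]
    x=x*(1+p["k1"]*(x**2).sum(1,keepdims=True));K=p["intrinsics"]
    return np.c_[x[:,0]*K[0][0]+K[0][2],x[:,1]*K[1][1]+K[1][2]]
def save(p,n,s=None,box=None):
    im=p["image"][:,:,::-1]
    if box: im=im[box[1]:box[3],box[0]:box[2]]
    if s: im=cv2.resize(im,None,fx=s,fy=s,interpolation=cv2.INTER_CUBIC)
    cv2.imwrite("pics/"+n,im)
E
python3 - <<'E'
from h import *
o=get_obs();print({k:np.round(v,3) for k,v in o.items()})
for n in("scene","top"):
    p=camera(n);save(p,n+"0.png",1.5)
    M,t=cam(p);print(n,-M.T@t,M[2],p["k1"])
    for l in["console","knob_grip","guard_grip","jar","jar_grip","plate","plain_jar","tip_box","gas_bottle","amber_bottle","dish_stack","pipette"]:
        try:
            for d in masks_of(p,l)[:4]:
                m=d["mask"]&(p["range_z"]>0);v,u=np.nonzero(m)
                w=world(p,np.c_[u,v]) if len(u) else np.zeros((1,3))
                print(l,round(d["conf"],2),np.round(d["rect"]),"med",np.median(w,0).round(3),"zmax",np.percentile(w[:,2],97).round(3))
        except Exception as e: print(l,e)
E
```

```text
pics
{'time_s': np.float64(0.0), 'q': array([ 1.136,  0.182,  1.608, -0.   ,  1.354, -0.206]), 'dq': array([-0.001, -0.001,  0.   ,  0.001, -0.   , -0.   ]), 'joint_efforts': array([-0.0000e+00, -4.4488e+01, -3.5133e+01, -0.0000e+00,  9.0000e-03,
        0.0000e+00]), 'eef_pos': array([0.13 , 0.559, 0.191]), 'eef_rot': array([-0.   ,  0.114,  0.993, -0.001]), 'wrist_force': array([ 0.011, -0.141,  0.594]), 'torque': array([-0.007,  0.018,  0.066]), 'grasp_force': np.float64(0.0), 'opening': np.float64(0.998)}
scene [ 0.91755588 -0.41647354  1.00634139] [-0.37791841  0.3743407  -0.84678611] -0.07093339803301288
console 0.67 [298. 136.  37.  32.] med [0.427 0.258 0.011] zmax 0.014
console 0.56 [301. 232. 147. 119.] med [ 0.68  -0.051  0.139] zmax 0.199
console 0.28 [281. 216.  86.  60.] med [ 0.642 -0.052  0.176] zmax 0.203
knob_grip 0.32 [217. 204.  46.  45.] med [ 0.445 -0.104  0.049] zmax 0.054
guard_grip 0.74 [283. 218.  84.  67.] med [ 0.642 -0.052  0.176] zmax 0.203
guard_grip 0.24 [299. 136.  40.  37.] med [0.427 0.261 0.01 ] zmax 0.014
jar 0.9 [158. 243.  34.  39.] med [ 0.45  
[... 1943 characters left out ...]
7.  28.] med [ 0.434 -0.281  0.09 ] zmax 0.132
jar_grip 0.75 [342. 254.  26.  21.] med [ 0.331 -0.264  0.091] zmax 0.133
plain_jar 0.82 [222. 220.  25.  22.] med [0.428 0.105 0.09 ] zmax 0.094
tip_box 0.71 [284. 220.  34.  29.] med [ 0.436 -0.094  0.05 ] zmax 0.055
tip_box 0.7 [129. 181.  31.  24.] med [0.551 0.427 0.036] zmax 0.042
gas_bottle 0.9 [339. 161.  43.  35.] med [ 0.607 -0.23   0.213] zmax 0.293
amber_bottle 0.67 [188. 152.  23.  26.] med [0.648 0.218 0.103] zmax 0.152
dish_stack 0.58 [126. 182.  29.  24.] med [0.552 0.427 0.036] zmax 0.042
pipette 0.59 [384. 176.  18.  58.] med [ 0.56  -0.431  0.022] zmax 0.028
pipette 0.37 [257. 154. 108.  77.] med [0.642 0.001 0.137] zmax 0.199
```

View pics/scene0.png

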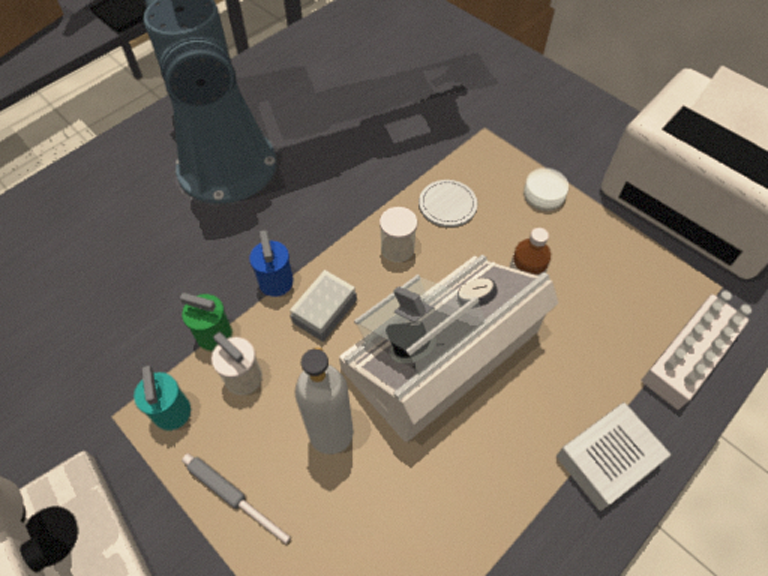

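View pics/top0.png

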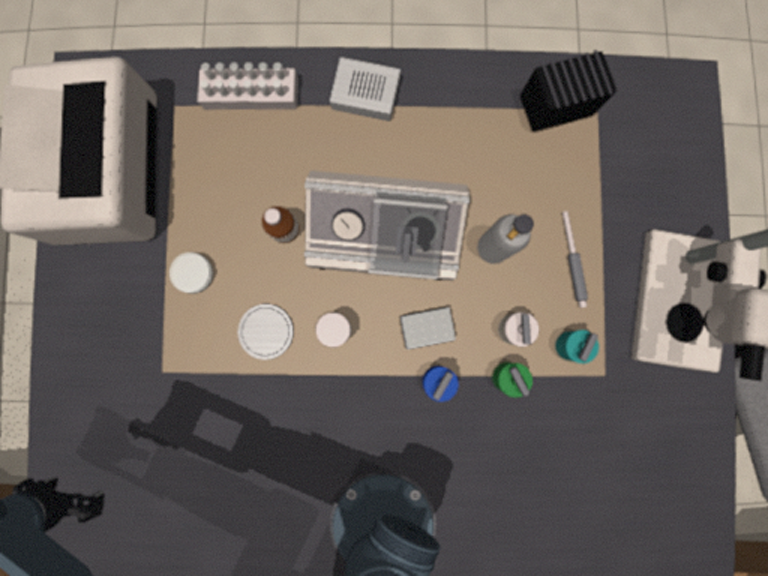

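```bash
cat > m.py <<'E'
from h import *
def cloud(p,box,st=1):
    v,u=np.nonzero(p["range_z"]>0);w=world(p,np.c_[u,v]);a=np.array(box)
    k=((w>a[:,0])&(w<a[:,1])).all(1);return w[k],np.c_[u,v][k]
E
python3 - <<'E'
from m import *
for n in("top","scene"):
    p=camera(n)
    w,_=cloud(p,[(.37,.51),(-.35,-.22),(.0,.15)])
    b=w[w[:,2]>.113];l=w[(w[:,2]>.082)&(w[:,2]<.1)]
    r=cv2.minAreaRect((b[:,:2]*1000).astype(np.float32))
    print(n,"bar",len(b),r,b.mean(0).round(4),"z",np.percentile(b[:,2],[10,50,90]).round(4)); print(" lid",cv2.minEnclosingCircle((l[:,:2]*1000).astype(np.float32)),np.median(l[:,2]))
    w,_=cloud(p,[(.34,.51),(.18,.34),(.005,.025)])
    print(" plate",cv2.minEnclosingCircle((w[:,:2]*1000).astype(np.float32)),cv2.minAreaRect((w[:,:2]*1000).astype(np.float32)),w.mean(0).round(4))
    # console panel left half
    w,uv=cloud(p,[(.5,.8),(.03,.17),(.05,.17)])
    best=None;rng=np.random.default_rng(0)
    for _ in range(400):
        s=w[rng.choice(len(w),3)];nn=np.cross(s[1]-s[0],s[2]-s[0])
        if np.linalg.norm(nn)<1e-5: continue
        nn/=np.linalg.norm(nn);nn*=np.sign(nn[2]);k=abs((w-s[0])@nn)<.003
        if abs(np.degrees(np.arccos(nn[2]))-35)<5 and (best is None or k.sum()>best.sum()): best=k
    q=w[best];c=q.mean(0);nn=np.linalg.svd(q-c)[2][2];nn*=np.sign(nn[2])
    print(" panel n",nn.round(3),c.round(4),best.sum(),len(w),"tilt",np.degrees(np.arccos(nn[2])),"yaw",np.degrees(np.arctan2(-nn[1],-nn[0])))
    W,UV=cloud(p,[(.5,.8),(-.2,.2),(.02,.3)])
    N=np.array([-np.sin(.611),0,np.cos(.611)])
    h=(W-c)@nn
    f=(h>.07)&(h<.1)&(W[:,1]>-.18)
    print(" fin",f.sum(),W[f].mean(0).round(4),W[f].min(0).round(3),W[f].max(0).round(3),h[f].max(),"rect",cv2.minAreaRect((W[f][:,:2]*1000).astype(np.float32)))
    print(" console ymin/ymax",np.percentile(W[:,1],[.2,99.8]),W[:,0].min(),W[:,0].max())
    save(p,n+"_jar.png",6,[(300,195,420,275),(90,150,210,290)][n=="scene"])
E
```

```text
top bar 115 ((432.9219055175781, -288.3249816894531), (58.853397369384766, 15.027946472167969), 4.898258686065674) [ 0.433  -0.2868  0.1284] z [0.1186 0.13   0.1324]
 lid ((433.6019592285156, -287.9092712402344), 36.141658782958984) 0.0899928903851582
 plate ((422.2025451660156, 257.214599609375), 102.07482147216797) ((425.277099609375, 260.8420104980469), (163.49136352539062, 156.17918395996094), 0.5933699607849121) [0.424  0.2631 0.0098]
 panel n [-0.558  0.046  0.829] [0.6513 0.1029 0.1093] 1379 2725 tilt 34.03121404648867 yaw -4.673408559118906
 fin 104 [ 0.594  -0.0419  0.1876] [ 0.566 -0.051  0.169] [ 0.627 -0.034  0.206] 0.09633043388385562 rect ((596.4357299804688, -42.1932258605957), (13.794466972351074, 59.891414642333984), 84.82823181152344)
 console ymin/ymax [-0.16583678  0.19820598] 0.5375610934978955 0.7579330548205345
scene bar 166 ((436.3087463378906, -291.4783935546875), (59.37616729736328, 17.441125869750977), 3.1004064083099365) [ 0.4382 -0.2912  0.1287] z [0.1201 0.1304 0.1325]
 lid ((435.6509704589844, -290.730224609375), 35.9735107421875) 0.09024540824027405
 plate ((423.4544677734375, 266.1567687988281), 104.21977996826172) ((426.7491149902344, 260.59564208984375), (149.5504913330078, 162.55926513671875), 88.46549224853516) [0.4262 0.2611 0.0104]
 panel n [-0.559  0.055  0.827] [0.6613 0.1137 0.1168] 1005 2423 tilt 34.20263254076452 yaw -5.591709131297768
 fin 176 [ 0.5978 -0.0461  0.1862] [ 0.565 -0.053  0.159] [ 0.625 -0.035  0.205] 0.09310963262376801 rect ((595.1284790039062, -43.586456298828125), (14.40347671508789, 58.82952880859375), 85.06258392333984)
 console ymin/ymax [-0.17067414  0.19859424] 0.5343471385218163 0.757856831196559
```

View pics/top_jar.png

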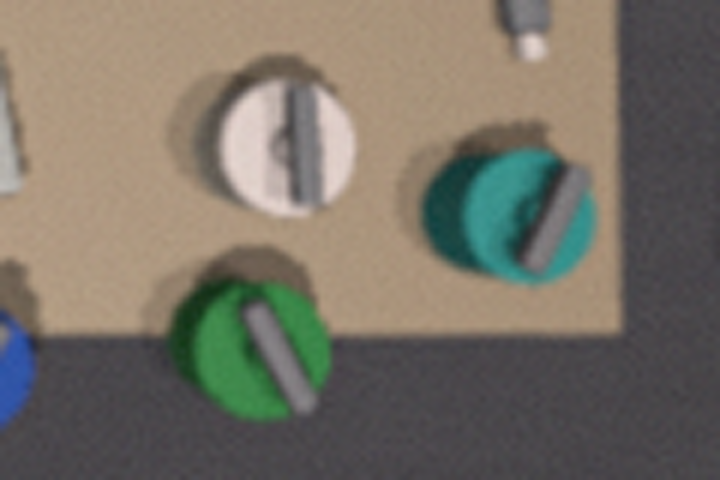

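White-lidded jar at top raw (347,219) is the one; green (342,254), teal (386,230) and blue (295,257) are look-alikes. The crop confirms white lid with a tap bar running nearly along x. Next: plate centre, and the first move.

```bash
cat >> m.py <<'E'
def rel(targets,yaw=None,pos=None):
    """targets world xyz; yaw = world angle of tool y, deg. prints normalised shift/turn"""
    o=get_obs();q=o["eef_rot"];M=R.from_quat([q[1],q[2],q[3],q[0]]).as_matrix()
    p0=np.array(o["eef_pos"] if pos is None else pos)
    cur=np.degrees(np.arctan2(M[1,1],M[0,1]))
    print("t",round(float(o["time_s"]),2),"pos",p0.round(4),"tooly",cur.round(2),"toolz",M[:,2].round(4),"F",np.round(o["wrist_force"],2),"op",o["opening"],"gf",o["grasp_force"])
    for t in targets: print(t,"->",(M.T@(np.array(t)-p0)/.4).round(4))
    if yaw is not None: print("turn",round(-(((yaw-cur+90)%180)-90)/180,4))
E
python3 - <<'E'
from m import *
for n in("top","scene"):
    p=camera(n)
    r=[d for d in masks_of(p,"plate") if d["conf"]>.5]
    if r: m=r[0]["mask"]
    else:
        im=p["image"].astype(int);m=np.zeros((384,512),bool);m[195:250,150:205]=True
        m&=(abs(im[:,:,0]-im[:,:,2])<45)&(im.sum(2)>420)
        print("thr")
    c=max(cv2.findContours(m.astype(np.uint8),0,2)[0],key=cv2.contourArea)[:,0]
    w=world(p,c,.008)[:,:2]
    print(n,cv2.fitEllipse((w*1000).astype(np.float32)),cv2.minEnclosingCircle((w*1000).astype(np.float32)))
rel([(.45,.1,.3),(.4345,-.2893,.25),(.4345,-.2893,.103)],94)
E
```

```text
top ((424.028564453125, 263.3924560546875), (121.93357849121094, 123.55733489990234), 26.83734893798828) ((424.53460693359375, 263.2337951660156), 64.20350646972656)
scene ((423.5891418457031, 263.0786437988281), (122.84091186523438, 128.3386993408203), 40.663818359375) ((422.4677734375, 261.96197509765625), 65.8274154663086)
t 1.6 pos [0.1304 0.56   0.1915] tooly 76.89 toolz [-0. -0. -1.] F [-0.08 -0.09 -0.39] op 0.9996843349726154 gf 0.0
(0.45, 0.1, 0.3) -> [-1.0391 -0.9389 -0.2713]
(0.4345, -0.2893, 0.25) -> [-1.2221 -1.8955 -0.1462]
(0.4345, -0.2893, 0.103) -> [-1.2221 -1.8955  0.2213]
turn -0.0951
```

Call:
play_rows(plan=[[85, [-0.9, -0.8, -0.27], -0.095], [85, [-0.9, -0.8, -0.27], -0.095], [85, [-0.9, -0.8, -0.27], -0.095], [85, [-0.9, -0.8, -0.27], -0.095], [85, [-0.9, -0.8, -0.27], -0.095], [85, [-0.9, -0.8, -0.27], -0.095], [85, [-0.9, -0.8, -0.27], -0.095], [85, [-0.9, -0.8, -0.27], -0.095], [85, [-0.9, -0.8, -0.27], -0.095], [85, [-0.9, -0.8, -0.27], -0.095]])

```text
time_s: 2.6
eef_pos: [0.4093, 0.1649, 0.3004]
eef_rot: [0.001, -0.035, 0.999, 0.0]
wrist_force: [1.0, 0.3, 0.7]
opening: 0.992
grasp_force: 0.0
```

```bash
python3 - <<'E'
from m import *
rel([(.4345,-.2893,.2)],94)
E
```

```text
t 2.6 pos [0.4093 0.1649 0.3004] tooly 93.98 toolz [ 1.2e-03  3.0e-04 -1.0e+00] F [1.   0.33 0.74] op 0.9920809503002668 gf 0.0
(0.4345, -0.2893, 0.2) -> [ 0.0162 -1.1371  0.2507]
turn -0.0001
```

Call:
play_rows(plan=[[85, [0.016, -1, 0.1], 0], [85, [0.016, -1, 0.1], 0], [85, [0.016, -1, 0.1], 0], [85, [0.016, -1, 0.1], 0], [85, [0.016, -1, 0.1], 0], [85, [0.016, -1, 0.1], 0], [85, [0.016, -1, 0.1], 0], [85, [0.016, -1, 0.1], 0], [85, [0.016, -1, 0.1], 0], [85, [0.016, -1, 0.1], 0]])

```text
time_s: 3.6
eef_pos: [0.4294, -0.2336, 0.259]
eef_rot: [-0.0, -0.033, 0.999, 0.001]
wrist_force: [0.3, 0.9, 0.2]
opening: 0.995
grasp_force: 0.0
```

```bash
python3 - <<'E'
from m import *
rel([(.4345,-.2893,.2),(.4345,-.2893,.103)],94)
E
```

```text
t 3.6 pos [ 0.4294 -0.2336  0.259 ] tooly 93.83 toolz [-9.0e-04  1.2e-03 -1.0e+00] F [0.35 0.89 0.24] op 0.9948384942641938 gf 0.0
(0.4345, -0.2893, 0.2) -> [-0.0035 -0.1399  0.1472]
(0.4345, -0.2893, 0.103) -> [-0.0037 -0.1402  0.3897]
turn -0.0009
```

Call:
play_rows(plan=[[85, [-0.0035, -0.07, 0.0], 0], [85, [-0.0035, -0.139, 0.05], 0], [85, [-0.0035, -0.139, 0.15], 0], [85, [-0.0035, -0.139, 0.22], 0], [85, [-0.0035, -0.139, 0.22], 0], [85, [-0.0035, -0.139, 0.22], 0], [85, [-0.0035, -0.139, 0.22], 0]])

```text
time_s: 4.3
eef_pos: [0.4365, -0.2884, 0.1739]
eef_rot: [0.001, -0.035, 0.999, -0.001]
wrist_force: [-0.1, -0.1, 0.8]
opening: 0.992
grasp_force: 0.0
```

```bash
python3 - <<'E'
from m import *
rel([(.4345,-.2893,.103),(.4345,-.2893,.32)],94)
E
```

```text
t 4.3 pos [ 0.4365 -0.2884  0.1739] tooly 94.06 toolz [ 0.0026 -0.0027 -1.    ] F [-0.11 -0.13  0.81] op 0.991718029426892 gf 0.0
(0.4345, -0.2893, 0.103) -> [ 0.0056 -0.0014  0.1774]
(0.4345, -0.2893, 0.32) -> [ 0.0043 -0.003  -0.3651]
turn 0.0003
```

Call:
play_rows(plan=[[85, [0.002, 0, 0.09], 0], [85, [0.002, 0, 0.177], 0], [85, [0.002, 0, 0.177], 0], [85, [0.002, 0, 0.177], 0], [5, [0.002, 0, 0.177], 0], [5, [0.002, 0, 0.177], 0], [5, [0.002, 0, 0.177], 0], [5, [0.002, 0, 0.177], 0], [5, [0.002, 0, 0.177], 0], [5, [0.002, 0, 0.177], 0]])

```text
time_s: 5.3
eef_pos: [0.4344, -0.2882, 0.1008]
eef_rot: [0.0, -0.035, 0.999, -0.0]
wrist_force: [0.1, 0.6, -0.4]
opening: 0.062
grasp_force: 0.0
```

Call:
play_rows(plan=[[5, [0, 0, 0], 0], [5, [0, 0, 0], 0], [5, [0, 0, 0], 0], [5, [0, 0, 0], 0]])

```text
time_s: 5.7
eef_pos: [0.4343, -0.2881, 0.1006]
eef_rot: [-0.0, -0.035, 0.999, 0.0]
wrist_force: [-0.0, -0.3, -0.2]
opening: 0.057
grasp_force: 0.0
```

```bash
python3 - <<'E'
from m import *
a=camera("scene");b=camera("top")
f=lambda p,x,y:cv2.resize(p["image"][y:y+90,x:x+90,::-1],(400,400),interpolation=cv2.INTER_CUBIC)
cv2.imwrite("pics/grasp.png",np.hstack([f(a,115,190),f(b,310,180)]))
for p in(a,b):
    w,_=cloud(p,[(.37,.51),(-.36,-.22),(.0,.15)])
    l=w[(w[:,2]>.084)&(w[:,2]<.096)]
    print(cv2.minEnclosingCircle((l[:,:2]*1000).astype(np.float32)))
E
```

```text
((436.22113037109375, -290.8727722167969), 36.40395736694336)
((439.040283203125, -281.41302490234375), 34.790061950683594)
```

View pics/grasp.png

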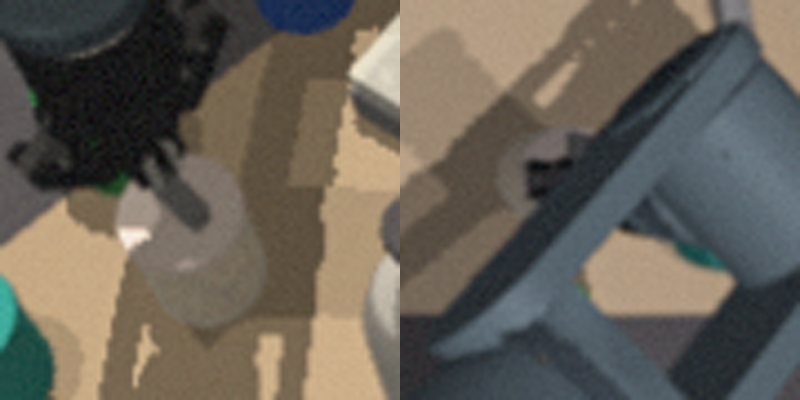

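```bash
python3 - <<'E'
from m import *
p=camera("scene")
c=np.array([.4343,-.2881,.1006])
pts=np.array([c,c+[0,0,.019],c+[0,.057,.07],c+[0,-.057,.07],[.4645,-.2893,.131],[.4045,-.2893,.131]])
print((proj(p,pts)-[115,190])*400/90)
M,t=cam(p)
# depth points of the gripper lower part
w,uv=cloud(p,[(.3,.5),(-.4,-.18),(.1,.25)])
for lo in np.arange(.1,.24,.02):
    k=(w[:,2]>=lo)&(w[:,2]<lo+.02);print(lo.round(2),k.sum(),w[k].min(0).round(3),w[k].max(0).round(3))
k=(w[:,2]>.1)
a=cv2.resize(np.uint8(np.clip((p["range_z"][190:280,115:205]-.8)*400,0,255)),(400,400))
g=cv2.convertScaleAbs(cv2.resize(p["image"][190:280,115:205,::-1],(400,400),interpolation=cv2.INTER_CUBIC),alpha=3,beta=20)
for q in (proj(p,pts)-[115,190])*400/90: cv2.circle(g,tuple(int(i) for i in q),4,(0,0,255),-1)
cv2.imwrite("pics/grasp2.png",np.hstack([g,cv2.cvtColor(a,8)]))
E
```

```text
[[176.91690908 199.50638466]
 [169.57199145 184.40160418]
 [234.15898203  74.56878109]
 [ 59.84022725 210.70368305]
 [197.41501456 212.70222602]
 [130.46045443 141.60183852]]
0.1 23 [ 0.429 -0.3    0.1  ] [ 0.465 -0.287  0.12 ]
0.12 81 [ 0.426 -0.297  0.12 ] [ 0.466 -0.282  0.134]
0.14 46 [ 0.426 -0.306  0.145] [ 0.448 -0.274  0.16 ]
0.16 61 [ 0.424 -0.306  0.16 ] [ 0.448 -0.274  0.18 ]
0.18 164 [ 0.424 -0.329  0.18 ] [ 0.451 -0.251  0.2  ]
0.2 168 [ 0.425 -0.342  0.2  ] [ 0.455 -0.232  0.22 ]
0.22 294 [ 0.418 -0.354  0.22 ] [ 0.455 -0.229  0.24 ]
```

View pics/grasp2.png

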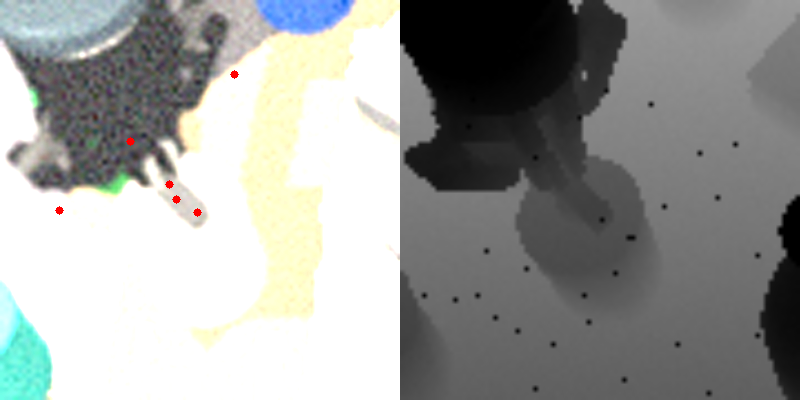

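```bash
python3 - <<'E'
from m import *
p=camera("scene")
w,uv=cloud(p,[(.3,.5),(-.4,-.18),(.092,.25)])
for y in range(222,236):
    k=uv[:,1]==y
    print(y,[(int(u),*(1000*q).round().astype(int)) for u,q in zip(uv[k][:,0],w[k]) if 142<u<162])
print(np.round(get_obs()["q"],4))
E
```

```text
222 [(143, np.int64(452), np.int64(-304), np.int64(215)), (144, np.int64(452), np.int64(-302), np.int64(212)), (145, np.int64(453), np.int64(-300), np.int64(211)), (146, np.int64(452), np.int64(-298), np.int64(208)), (147, np.int64(446), np.int64(-294), np.int64(195)), (148, np.int64(429), np.int64(-288), np.int64(163)), (149, np.int64(434), np.int64(-287), np.int64(168)), (150, np.int64(441), np.int64(-287), np.int64(177)), (151, np.int64(443), np.int64(-285), np.int64(178)), (152, np.int64(445), np.int64(-284), np.int64(178)), (153, np.int64(445), np.int64(-282), np.int64(175)), (154, np.int64(442), np.int64(-279), np.int64(167)), (155, np.int64(440), np.int64(-276), np.int64(161)), (156, np.int64(442), np.int64(-274), np.int64(161))]
223 [(143, np.int64(453), np.int64(-305), np.int64(213)), (144, np.int64(453), np.int64(-303), np.int64(211)), (145, np.int64(451), np.int64(-301), np.int64(205)), (146, np.int64(448), np.int64(-298), np.int64(197)), (147, np.int64(447), np.int64(-296), np.int64(192)), (148, np.int64(425), np.int64(-288), np.int64(152)), (149, np.int64(431), np.int64(
[... 7909 characters left out ...]
np.int64(93)), (150, np.int64(433), np.int64(-298), np.int64(113)), (151, np.int64(437), np.int64(-297), np.int64(117)), (152, np.int64(442), np.int64(-296), np.int64(124)), (153, np.int64(448), np.int64(-296), np.int64(131)), (154, np.int64(449), np.int64(-294), np.int64(130)), (155, np.int64(452), np.int64(-293), np.int64(133)), (156, np.int64(454), np.int64(-291), np.int64(133)), (157, np.int64(456), np.int64(-289), np.int64(133)), (158, np.int64(456), np.int64(-287), np.int64(130)), (159, np.int64(458), np.int64(-285), np.int64(131)), (160, np.int64(460), np.int64(-284), np.int64(132)), (161, np.int64(460), np.int64(-282), np.int64(130))]
[-0.8137  0.1647  1.8225 -0.      1.1544 -2.4542]
```

The picture shows the shut fingertips about 14 mm above the bar, at true z≈0.145, although the state reports 0.101. So the reported TCP reads about 44 mm low. I'll reopen, go 42 mm lower and close again.

Call:
play_rows(plan=[[85, [0, 0, 0], 0], [85, [0, 0, 0], 0], [85, [0, 0, 0], 0], [85, [0, 0, 0], 0], [85, [0, 0, 0], 0], [85, [0, 0, 0.05], 0], [85, [0, 0, 0.105], 0], [85, [0, 0, 0.105], 0], [85, [0, 0, 0.105], 0]])

```text
time_s: 6.8
eef_pos: [0.4342, -0.288, 0.0587]
eef_rot: [-0.0, -0.035, 0.999, 0.0]
wrist_force: [-1.2, 0.7, 0.1]
opening: 0.995
grasp_force: 0.0
```

Call:
play_rows(plan=[[8, [0, 0, 0], 0], [8, [0, 0, 0], 0], [8, [0, 0, 0], 0], [8, [0, 0, 0], 0], [8, [0, 0, 0], 0], [8, [0, 0, 0], 0], [8, [0, 0, 0], 0], [8, [0, 0, 0], 0]])

```text
time_s: 7.6
eef_pos: [0.4346, -0.2884, 0.0593]
eef_rot: [0.0, -0.035, 0.999, -0.0]
wrist_force: [-1.9, 2.0, 5.7]
opening: 0.201
grasp_force: 58.6
```

Call:
play_rows(plan=[[8, [0, 0, -0.02], 0], [8, [0, 0, -0.05], 0], [8, [0, 0, -0.08], 0], [8, [0, 0, -0.1], 0], [8, [0, 0, -0.1], 0]])

```text
time_s: 8.1
eef_pos: [0.4353, -0.2892, 0.1007]
eef_rot: [0.001, -0.035, 0.999, -0.001]
wrist_force: [0.1, 0.1, -1.4]
opening: 0.203
grasp_force: 58.6
```

```bash
python3 - <<'E'
from m import *
p=camera("scene")
w,uv=cloud(p,[(.37,.5),(-.36,-.22),(.06,.25)])
h,e=np.histogram(w[:,2],np.arange(.06,.25,.005));print(dict(zip(e.round(3),h)))
k=(w[:,2]>.118)&(w[:,2]<.14);print(cv2.minEnclosingCircle((w[k][:,:2]*1000).astype(np.float32)))
c=p["image"][180:285,100:205,::-1];cv2.imwrite("pics/lift.png",cv2.resize(cv2.convertScaleAbs(c,alpha=1.5),(500,500),interpolation=cv2.INTER_CUBIC))
rel([(.424,.263,.25)],94)
E
```

```text
{np.float64(0.06): np.int64(23), np.float64(0.065): np.int64(26), np.float64(0.07): np.int64(25), np.float64(0.075): np.int64(19), np.float64(0.08): np.int64(26), np.float64(0.085): np.int64(26), np.float64(0.09): np.int64(22), np.float64(0.095): np.int64(29), np.float64(0.1): np.int64(27), np.float64(0.105): np.int64(22), np.float64(0.11): np.int64(27), np.float64(0.115): np.int64(14), np.float64(0.12): np.int64(10), np.float64(0.125): np.int64(77), np.float64(0.13): np.int64(266), np.float64(0.135): np.int64(5), np.float64(0.14): np.int64(3), np.float64(0.145): np.int64(7), np.float64(0.15): np.int64(12), np.float64(0.155): np.int64(27), np.float64(0.16): np.int64(22), np.float64(0.165): np.int64(32), np.float64(0.17): np.int64(94), np.float64(0.175): np.int64(22), np.float64(0.18): np.int64(10), np.float64(0.185): np.int64(34), np.float64(0.19): np.int64(51), np.float64(0.195): np.int64(77), np.float64(0.2): np.int64(30), np.float64(0.205): np.int64(33), np.float64(0.21): np.int64(46), np.float64(0.215): np.int64(43), np.float64(0.22): np.int64(44), np.float64(0.225): np.int64(57), np.float64(0.23): np.int64(61), np.float64(0.235): np.int64(127), np.float64(0.24): np.int64(73)}
((436.1279602050781, -291.95526123046875), 35.942222595214844)
t 8.15 pos [ 0.4349 -0.2887  0.0997] tooly 93.99 toolz [ 0.0014 -0.0015 -1.    ] F [ 0.35 -0.18 -1.41] op 0.19824467709824364 gf 58.60916554927826
(0.424, 0.263, 0.25) -> [-0.0694  1.3772 -0.3778]
turn -0.0
```

View pics/lift.png

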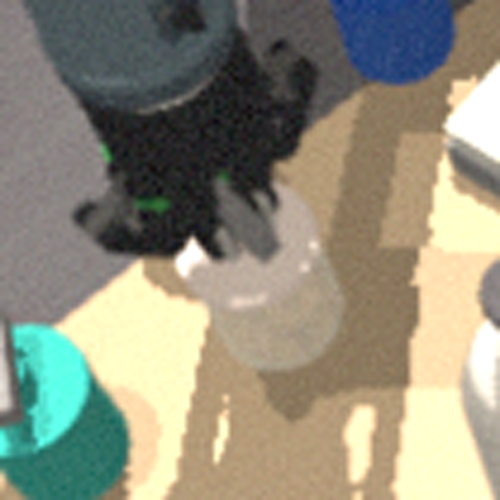

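The lift worked: the jar is upright with its lid at 0.131, held by its bar at picture (245,220). Now carrying it to the plate.

Call:
play_rows(plan=[[8, [0, 0, -0.08], 0], [8, [0, 0, -0.18], 0], [8, [0, 0, -0.28], 0], [8, [-0.01, 0.06, -0.36], 0], [8, [-0.02, 0.16, -0.36], 0], [8, [-0.03, 0.26, -0.36], 0], [8, [-0.03, 0.36, -0.36], 0], [8, [-0.04, 0.46, -0.36], 0], [8, [-0.04, 0.56, -0.36], 0], [8, [-0.04, 0.66, -0.36], 0]])

```text
time_s: 9.15
eef_pos: [0.4313, -0.0221, 0.2422]
eef_rot: [-0.0, -0.035, 0.999, 0.0]
wrist_force: [0.4, 0.1, -0.4]
opening: 0.2
grasp_force: 59.0
```

Call:
play_rows(plan=[[8, [-0.01, 0.1, 0], 0], [8, [-0.015, 0.2, 0], 0], [8, [-0.02, 0.3, 0], 0], [8, [-0.025, 0.4, 0], 0], [8, [-0.03, 0.5, 0], 0], [8, [-0.03, 0.6, 0], 0], [8, [-0.03, 0.67, 0], 0], [8, [-0.03, 0.71, 0], 0], [8, [-0.03, 0.715, 0], 0], [8, [-0.03, 0.715, 0], 0]])

```text
time_s: 10.15
eef_pos: [0.4236, 0.2623, 0.2421]
eef_rot: [-0.001, -0.035, 0.999, -0.0]
wrist_force: [0.4, -0.3, -1.4]
opening: 0.199
grasp_force: 59.0
```

```bash
python3 - <<'E'
from m import *
p=camera("scene")
w,uv=cloud(p,[(.3,.55),(.15,.35),(.03,.35)])
h,e=np.histogram(w[:,2],np.arange(.14,.27,.005));print(list(zip(e.round(3),h)))
for lo,hi in((.22,.228),(.228,.236),(.236,.244),(.212,.22)):
    k=(w[:,2]>lo)&(w[:,2]<hi)
    if k.sum()>20: print(lo,k.sum(),w[k].min(0).round(3),w[k].max(0).round(3))
r=[d for d in masks_of(p,"plate") if d["conf"]>.4]
for d in r: print(d["rect"],d["conf"])
rel([(.4235,.264,.12),(.4235,.264,.078),(.4235,.264,.069)],94)
E
```

```text
[(np.float64(0.14), np.int64(0)), (np.float64(0.145), np.int64(0)), (np.float64(0.15), np.int64(0)), (np.float64(0.155), np.int64(0)), (np.float64(0.16), np.int64(0)), (np.float64(0.165), np.int64(0)), (np.float64(0.17), np.int64(0)), (np.float64(0.175), np.int64(0)), (np.float64(0.18), np.int64(3)), (np.float64(0.185), np.int64(27)), (np.float64(0.19), np.int64(29)), (np.float64(0.195), np.int64(30)), (np.float64(0.2), np.int64(34)), (np.float64(0.205), np.int64(30)), (np.float64(0.21), np.int64(38)), (np.float64(0.215), np.int64(35)), (np.float64(0.22), np.int64(23)), (np.float64(0.225), np.int64(41)), (np.float64(0.23), np.int64(32)), (np.float64(0.235), np.int64(32)), (np.float64(0.24), np.int64(33)), (np.float64(0.245), np.int64(32)), (np.float64(0.25), np.int64(35)), (np.float64(0.255), np.int64(34)), (np.float64(0.26), np.int64(20))]
0.22 51 [0.4   0.227 0.22 ] [0.457 0.271 0.228]
0.228 48 [0.399 0.226 0.228] [0.458 0.28  0.236]
0.236 53 [0.408 0.226 0.236] [0.458 0.275 0.244]
0.212 56 [0.402 0.227 0.212] [0.457 0.275 0.22 ]
[296.9, 137.4, 39.6, 36.8] 0.97
t 10.25 pos [0.424  0.2616 0.2423] tooly 93.95 toolz [-6.e-04 -6.e-04 -1.e+00] F [ 0.81 -0.13 -0.75] op 0.19980567777566674 gf 59.01014685630798
(0.4235, 0.264, 0.12) -> [0.0006 0.0063 0.3059]
(0.4235, 0.264, 0.078) -> [0.0005 0.0063 0.4109]
(0.4235, 0.264, 0.069) -> [0.0005 0.0063 0.4334]
turn -0.0003
```

Call:
play_rows(plan=[[8, [0.002, 0.004, 0.1], 0], [8, [0.002, 0.004, 0.2], 0], [8, [0.002, 0.004, 0.3], 0], [8, [0.002, 0.004, 0.37], 0], [8, [0.002, 0.004, 0.405], 0], [8, [0.002, 0.004, 0.42], 0], [8, [0.002, 0.004, 0.424], 0], [8, [0.002, 0.004, 0.427], 0], [8, [0.002, 0.004, 0.427], 0]])

```text
time_s: 11.15
eef_pos: [0.424, 0.2641, 0.0729]
eef_rot: [0.001, -0.035, 0.999, 0.0]
wrist_force: [-1.2, 0.6, -0.9]
opening: 0.198
grasp_force: 59.1
```

```bash
python3 - <<'E'
from m import *
p=camera("scene")
w,uv=cloud(p,[(.3,.55),(.15,.35),(.0,.2)])
k=(w[:,2]>.094)&(w[:,2]<.106);h,e=np.histogram(w[:,2],np.arange(0,.13,.004));print(list(zip(e.round(3),h)))
k=(w[:,2]>.03)&(w[:,2]<.08);print(w[k].min(0),w[k].max(0))
rel([(.4235,.264,.069)],94)
E
```

```text
[(np.float64(0.0), np.int64(1524)), (np.float64(0.004), np.int64(281)), (np.float64(0.008), np.int64(331)), (np.float64(0.012), np.int64(131)), (np.float64(0.016), np.int64(21)), (np.float64(0.02), np.int64(15)), (np.float64(0.024), np.int64(14)), (np.float64(0.028), np.int64(19)), (np.float64(0.032), np.int64(17)), (np.float64(0.036), np.int64(17)), (np.float64(0.04), np.int64(19)), (np.float64(0.044), np.int64(24)), (np.float64(0.048), np.int64(15)), (np.float64(0.052), np.int64(20)), (np.float64(0.056), np.int64(18)), (np.float64(0.06), np.int64(17)), (np.float64(0.064), np.int64(18)), (np.float64(0.068), np.int64(15)), (np.float64(0.072), np.int64(27)), (np.float64(0.076), np.int64(14)), (np.float64(0.08), np.int64(26)), (np.float64(0.084), np.int64(15)), (np.float64(0.088), np.int64(18)), (np.float64(0.092), np.int64(12)), (np.float64(0.096), np.int64(17)), (np.float64(0.1), np.int64(113)), (np.float64(0.104), np.int64(110)), (np.float64(0.108), np.int64(6)), (np.float64(0.112), np.int64(2)), (np.float64(0.116), np.int64(3)), (np.float64(0.12), np.int64(8)), (np.float64(0.124), np.int64(9))]
[0.39860902 0.22591802 0.03000101] [0.45840366 0.28073162 0.07915864]
t 11.2 pos [0.424  0.2642 0.0729] tooly 93.98 toolz [ 1.9e-03  6.0e-04 -1.0e+00] F [ 1.54 -0.52 -0.88] op 0.2008199603228938 gf 59.067140221595764
(0.4235, 0.264, 0.069) -> [ 0.0012 -0.0003  0.0098]
turn -0.0001
```

Call:
play_rows(plan=[[8, [0, 0, 0.004], 0], [8, [0, 0, 0.007], 0], [8, [0, 0, 0.009], 0], [8, [0, 0, 0.009], 0]])

```text
time_s: 11.6
eef_pos: [0.4237, 0.2645, 0.0694]
eef_rot: [0.001, -0.035, 0.999, 0.0]
wrist_force: [-1.9, 1.2, 6.1]
opening: 0.201
grasp_force: 60.0
```

Call:
play_rows(plan=[[30, [0, 0, 0], 0], [45, [0, 0, 0], 0], [60, [0, 0, 0], 0], [60, [0, 0, 0], 0], [60, [0, 0, -0.05], 0], [60, [0, 0, -0.15], 0], [60, [0, 0, -0.27], 0], [60, [0, 0, -0.39], 0], [60, [0, 0, -0.5], 0], [60, [0, 0, -0.5], 0]])

```text
time_s: 12.6
eef_pos: [0.4267, 0.2652, 0.2757]
eef_rot: [0.006, -0.035, 0.999, 0.002]
wrist_force: [1.3, 1.4, 0.5]
opening: 0.704
grasp_force: 0.0
```

```bash
python3 - <<'E'
from m import *
for n in("scene","top"):
    p=camera(n)
    w,uv=cloud(p,[(.34,.5),(.18,.34),(.0,.16)])
    k=(w[:,2]>.094)&(w[:,2]<.108);print(n,cv2.minEnclosingCircle((w[k][:,:2]*1000).astype(np.float32)),np.median(w[k][:,2]))
    # fin again
    W,_=cloud(p,[(.55,.64),(-.06,-.02),(.16,.22)]);print(len(W),W.min(0).round(3),W.max(0).round(3))
rel([(.5,.05,.27),(.596,-.043,.25)],85)
E
```

```text
scene ((422.5953674316406, 262.38311767578125), 37.4449462890625) 0.10071770029273872
322 [ 0.565 -0.06   0.161] [ 0.64  -0.02   0.205]
top ((422.02374267578125, 263.6309509277344), 36.49539566040039) 0.09959004464418209
216 [ 0.567 -0.058  0.161] [ 0.64  -0.022  0.205]
t 12.7 pos [0.4237 0.2641 0.2693] tooly 93.99 toolz [ 2.4e-03  8.0e-04 -1.0e+00] F [ 0.32  0.37 -1.12] op 0.700626824757976 gf 0.0
(0.5, 0.05, 0.27) -> [-0.1531 -0.5474 -0.0018]
(0.596, -0.043, 0.25) -> [-0.3762 -0.796   0.0486]
turn 0.0499
```

Call:
play_rows(plan=[[60, [-0.045, -0.1, 0], 0.01], [60, [-0.09, -0.2, 0], 0.02], [60, [-0.135, -0.3, 0], 0.03], [60, [-0.18, -0.4, 0], 0.04], [60, [-0.225, -0.5, 0], 0.05], [60, [-0.27, -0.6, 0], 0.05], [60, [-0.33, -0.7, 0], 0.05], [60, [-0.376, -0.796, 0.04], 0.05], [60, [-0.376, -0.796, 0.05], 0.05], [60, [-0.376, -0.796, 0.05], 0.05]])

```text
time_s: 13.7
eef_pos: [0.5935, -0.0436, 0.2442]
eef_rot: [-0.003, 0.045, 0.999, 0.001]
wrist_force: [0.4, 0.3, -0.3]
opening: 0.705
grasp_force: 0.0
```

Call:
play_rows(plan=[[60, [0, 0, 0], 0], [60, [0, 0, 0], 0]])

```text
time_s: 13.9
eef_pos: [0.5949, -0.0419, 0.2484]
eef_rot: [-0.0, 0.043, 0.999, 0.0]
wrist_force: [-0.3, -0.2, 0.1]
opening: 0.701
grasp_force: 0.0
```

```bash
python3 - <<'E'
from m import *
p=camera("scene")
W,_=cloud(p,[(.53,.7),(-.13,.04),(.205,.4)])
for lo in np.arange(.21,.39,.02):
    k=(W[:,2]>=lo)&(W[:,2]<lo+.02)
    if k.sum(): print(lo.round(2),k.sum(),W[k].min(0).round(3),W[k].max(0).round(3))
rel([(.596,-.043,.16),(.596,-.043,.119)],85)
E
```

```text
0.29 64 [ 0.586 -0.088  0.294] [ 0.609 -0.004  0.31 ]
0.31 99 [ 0.586 -0.088  0.31 ] [ 0.61  -0.001  0.33 ]
0.33 166 [ 0.579 -0.107  0.33 ] [0.613 0.016 0.35 ]
0.35 237 [ 0.578 -0.11   0.35 ] [0.615 0.019 0.37 ]
0.37 235 [ 0.577 -0.112  0.37 ] [0.616 0.022 0.39 ]
t 13.95 pos [ 0.5951 -0.042   0.2488] tooly 85.08 toolz [ 6.e-04 -1.e-04 -1.e+00] F [0.27 0.46 0.35] op 0.7005602375117714 gf 0.0
(0.596, -0.043, 0.16) -> [-0.0023 -0.0023  0.2219]
(0.596, -0.043, 0.119) -> [-0.0022 -0.0023  0.3244]
turn 0.0005
```

Call:
play_rows(plan=[[60, [-0.002, -0.004, 0.1], 0], [60, [-0.002, -0.004, 0.2], 0], [60, [-0.002, -0.004, 0.28], 0], [60, [-0.002, -0.004, 0.318], 0], [60, [-0.002, -0.004, 0.318], 0], [60, [-0.002, -0.004, 0.318], 0]])

```text
time_s: 14.55
eef_pos: [0.597, -0.0447, 0.1228]
eef_rot: [0.001, 0.043, 0.999, -0.0]
wrist_force: [0.0, -0.9, 0.8]
opening: 0.704
grasp_force: 0.0
```

Call:
play_rows(plan=[[8, [0, 0, 0], 0], [8, [0, 0, 0], 0], [8, [0, 0, 0], 0], [8, [0, 0, 0], 0], [8, [0, 0, 0], 0], [8, [0, 0, 0], 0]])

```text
time_s: 15.15
eef_pos: [0.5968, -0.0448, 0.1226]
eef_rot: [0.001, 0.043, 0.999, -0.0]
wrist_force: [-1.8, 1.3, 6.3]
opening: 0.155
grasp_force: 59.3
```

```bash
python3 - <<'E'
from m import *
o=get_obs();p=np.array(o["eef_pos"]);d=np.array([.0872,.9962,0])
rel([p+.1*d,p+.145*d,p+.15*d],85)
E
```

```text
t 15.15 pos [ 0.5968 -0.0448  0.1226] tooly 85.01 toolz [ 2.2e-03 -3.0e-04 -1.0e+00] F [-1.83  1.26  6.3 ] op 0.15502140347569815 gf 59.3059515953064
[0.60556745 0.05482231 0.12260311] -> [-1.0e-04  2.5e-01 -0.0e+00]
[0.60949145 0.09965131 0.12260311] -> [-1.000e-04  3.625e-01 -0.000e+00]
[0.60992745 0.10463231 0.12260311] -> [-1.00e-04  3.75e-01 -0.00e+00]
turn 0.0001
```

Gripped the fin. Sliding it along tool +y.

Call:
play_rows(plan=[[8, [0, 0.04, 0], 0], [8, [0, 0.09, 0], 0], [8, [0, 0.14, 0], 0], [8, [0, 0.19, 0], 0], [8, [0, 0.24, 0], 0], [8, [0, 0.29, 0], 0], [8, [0, 0.33, 0], 0], [8, [0, 0.36, 0], 0], [8, [0, 0.362, 0], 0]])

```text
time_s: 16.05
eef_pos: [0.6069, 0.0808, 0.1226]
eef_rot: [-0.003, 0.046, 0.999, -0.015]
wrist_force: [-20.0, -69.2, 15.9]
opening: 0.158
grasp_force: 76.0
```

Call:
play_rows(plan=[[8, [0, 0.004, 0], 0], [8, [0, 0.009, 0], 0], [8, [0, 0.013, 0], 0], [8, [0, 0.013, 0], 0]])

```text
time_s: 16.45
eef_pos: [0.6068, 0.0807, 0.1226]
eef_rot: [-0.004, 0.048, 0.999, -0.017]
wrist_force: [-22.1, -81.9, 16.4]
opening: 0.152
grasp_force: 81.8
```

Call:
play_rows(plan=[[8, [0, -0.03, 0], 0], [8, [0, -0.058, 0], 0], [8, [0, -0.058, 0], 0]])

```text
time_s: 16.75
eef_pos: [0.6069, 0.0787, 0.1225]
eef_rot: [-0.0, 0.045, 0.999, -0.001]
wrist_force: [-4.5, -1.3, 7.7]
opening: 0.154
grasp_force: 62.7
```

```bash
python3 - <<'E'
from m import *
p=camera("scene");t=camera("top")
a=cv2.resize(p["image"][140:290,220:370,::-1],(400,400),interpolation=cv2.INTER_CUBIC);b=cv2.resize(t["image"][90:210,190:310,::-1],(400,400),interpolation=cv2.INTER_CUBIC)
cv2.imwrite("pics/open.png",cv2.convertScaleAbs(np.hstack([a,b]),alpha=1.3))
W,_=cloud(p,[(.55,.7),(.03,.14),(.16,.24)])
for lo in np.arange(.16,.24,.01):
    k=(W[:,2]>=lo)&(W[:,2]<lo+.01)
    if k.sum(): print(lo.round(2),k.sum(),W[k].min(0).round(3),W[k].max(0).round(3))
rel([],85)
E
```

```text
0.16 122 [0.611 0.03  0.16 ] [0.642 0.139 0.17 ]
0.17 217 [0.601 0.031 0.17 ] [0.7  0.14 0.18]
0.18 336 [0.609 0.03  0.18 ] [0.7  0.14 0.19]
0.19 354 [0.611 0.03  0.19 ] [0.699 0.14  0.2  ]
0.2 199 [0.61  0.031 0.2  ] [0.694 0.139 0.209]
0.21 73 [0.594 0.033 0.21 ] [0.623 0.119 0.22 ]
0.22 52 [0.595 0.031 0.22 ] [0.624 0.125 0.23 ]
0.23 52 [0.607 0.031 0.23 ] [0.626 0.13  0.24 ]
t 16.85 pos [0.607  0.08   0.1225] tooly 84.95 toolz [ 2.0e-04 -1.4e-03 -1.0e+00] F [-4.63 -1.91  7.28] op 0.14971579988758846 gf 62.6025116443634
turn -0.0003
```

View pics/open.png

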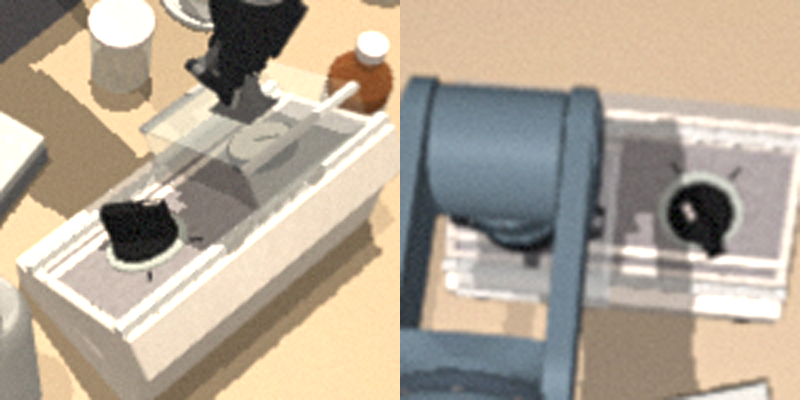

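```bash
cat >> m.py <<'E'
YAW=np.radians(-5.);TL=np.radians(35)
A=np.array([[np.cos(YAW),-np.sin(YAW),0],[np.sin(YAW),np.cos(YAW),0],[0,0,1]])
PX=A@[np.cos(TL),0,np.sin(TL)];PY=A@[0,1,0];PN=A@[-np.sin(TL),0,np.cos(TL)]
P=np.c_[PX,PY,PN]   # panel axes in world
def plane_hit(p,uv,c,h):
    M,t=cam(p);d=rays(p,uv)@M;o=-M.T@t;s=((c-o)@PN+h)/(d@PN);return o+d*s[:,None]
E
python3 - <<'E'
from m import *
for n in("scene","top"):
    p=camera(n)
    W,uv=cloud(p,[(.54,.78),(-.14,.24),(.03,.25)])
    L=W@P   # panel coords with arbitrary origin
    # panel surface bare at right: world y -0.13..-0.08 & between
    k=(W[:,1]<.02)&(W[:,1]>-.13)
    h,e=np.histogram(L[k,2],np.arange(L[k,2].min(),L[k,2].max(),.003));i=h.argmax()
    kk=k&(abs(L[:,2]-e[i]-.0015)<.004);h0=np.median(L[kk,2])
    q=W[kk];c=q.mean(0);nn=np.linalg.svd(q-c)[2][2];nn*=np.sign(nn[2])
    print(n,"h0",h0.round(4),"tilt",np.degrees(np.arccos(nn[2])).round(2),"yaw",np.degrees(np.arctan2(-nn[1],-nn[0])).round(2),kk.sum(),"x0 from plane",((h0-.110*PN[2])/ (PN[0])).round(4))
    # knob: high points 20..48mm over panel, world y<0
    b=(L[:,2]>h0+.030)&(L[:,2]<h0+.052)&(W[:,1]<.0)&(W[:,1]>-.13)
    r=cv2.minAreaRect((L[b][:,:2]*1000).astype(np.float32));print(" bar",b.sum(),r,"top h",np.percentile(L[b,2]-h0,[50,90]))
    b=(L[:,2]>h0+.005)&(L[:,2]<h0+.016)&(W[:,1]<.0)&(W[:,1]>-.13)
    print(" disc",b.sum(),cv2.minEnclosingCircle((L[b][:,:2]*1000).astype(np.float32)),L[b][:,:2].mean(0))
    b=abs(L[:,2]-h0)<.02;print(" y extents",np.percentile(L[b,1],[0.5,99.5]),"x",np.percentile(L[b,0],[.5,99.5]))
    # hood top plate
    b=abs(L[:,2]-h0-.058)<.005;print(" hood plate y",np.percentile(L[b,1],[1,5,95,99]),b.sum())
    d=[x for x in masks_of(p,"knob_grip")[:2]]
    for x in d: print("  net",x["conf"],x["rect"])
    b=(L[:,2]>h0+.012)&(L[:,2]<h0+.020)&(W[:,1]>.0)&(W[:,1]<.2);print(" gauge",b.sum(),L[b][:,:2].mean(0))
print("fin initial",(np.array([.596,-.0435,.178])@P).round(4), "tcp now",(get_obs()["eef_pos"]@P).round(4))
E
```

```text
scene h0 -0.2771 tilt 34.5 yaw -4.97 1720 x0 from plane 0.6426
 bar 214 ((622.4277954101562, 6.803398132324219), (145.42945861816406, 21.5980224609375), 38.81975173950195) top h [0.04208602 0.04527936]
 disc 597 ((589.7042846679688, -6.970483779907227), 107.09374237060547) [ 0.60655561 -0.01553018]
 y extents [-0.08587037  0.28759194] x [0.48569602 0.68200911]
 hood plate y [0.06033238 0.06328372 0.19262307 0.19929142] 1586
  net 0.8 [271.4, 227.6, 31.9, 26.1]
  net 0.5 [158.7, 330.6, 67.6, 56.2]
 gauge 167 [0.64358662 0.12007104]
top h0 -0.2783 tilt 34.94 yaw -4.91 1569 x0 from plane 0.6448
 bar 122 ((591.01025390625, -17.7052059173584), (64.94369506835938, 16.74687957763672), 34.5545768737793) top h [0.04450203 0.04771187]
 disc 615 ((580.4259643554688, -10.136585235595703), 117.25027465820312) [ 0.58951316 -0.01227723]
 y extents [-0.08720712  0.28985199] x [0.47733813 0.68191352]
 hood plate y [0.06152799 0.06340897 0.19698619 0.20102636] 718
  net 0.55 [279.8, 155.2, 21.1, 25.8]
 gauge 10 [0.60935551 0.11251012]
fin initial [ 0.5916  0.0086 -0.1969] tcp now [ 0.5599  0.1332 -0.2425]
```

Call:
play_rows(plan=[[60, [0, 0, 0], 0], [60, [0, 0, 0], 0], [60, [0, 0, 0], 0], [60, [0, 0, -0.05], 0], [60, [0, 0, -0.15], 0], [60, [0, 0, -0.25], 0], [60, [0, 0, -0.25], 0], [0, [0, 0, -0.25], 0], [0, [0, 0, -0.25], 0]])

```text
time_s: 17.95
eef_pos: [0.6061, 0.0815, 0.2195]
eef_rot: [-0.001, 0.044, 0.999, 0.0]
wrist_force: [-0.5, -0.1, -1.1]
opening: 0.373
grasp_force: 0.0
```

```bash
python3 - <<'E'
from m import *
K=np.array([.590,-.0177,-.2777]);off=np.array([0,0,.044])
T=[]
for d in([-.042,-.05,.022],[-.042,-.0165,.022]):
    T.append(P@(K+d)-off)
a=T[0].copy();a[2]=.225
rel([a]+T,85)
p=camera("top");W,_=cloud(p,[(.54,.78),(0,.24),(.03,.25)]);L=W@P
b=abs(L[:,2]+.2777-.058)<.005;print(" hood plate y",np.percentile(L[b,1],[1,5,95,99]),b.sum())
p=camera("scene");W,_=cloud(p,[(.5,.78),(-.2,.0),(.03,.25)]);L=W@P-K
b=(L[:,2]>.036)&(abs(L[:,0])<.045)&(abs(L[:,1])<.045)&(L[:,2]<.052);print("bar",cv2.minAreaRect((L[b][:,:2]*1000).astype(np.float32)),b.sum())
b=(abs(L[:,1])<.1)&(L[:,0]<-.045)&(L[:,2]>.004);print("front rail",b.sum(),np.percentile(L[b][:,0],[0,5,95,100]),np.percentile(L[b][:,2],[50,95,100]))
E
```

```text
t 17.95 pos [0.6061 0.0815 0.2195] tooly 84.99 toolz [-2.5e-03  1.0e-04 -1.0e+00] F [-0.52 -0.09 -1.08] op 0.3729379975780466 gf 0.0
[ 0.58739209 -0.11934875  0.225     ] -> [ 0.0028 -0.5044 -0.0138]
[ 0.58739209 -0.11934875  0.06086271] -> [ 0.0018 -0.5043  0.3966]
[ 0.59031181 -0.08597623  0.06086271] -> [ 0.0018 -0.4206  0.3966]
turn -0.0001
 hood plate y [0.06185612 0.06385349 0.19717408 0.20104432] 826
bar ((2.0289649963378906, -0.2836132049560547), (63.38233947753906, 18.484464645385742), 35.48374557495117) 165
front rail 260 [-0.10594318 -0.10249504 -0.05003481 -0.04518918] [0.00821034 0.01086651 0.01212977]
```

Call:
play_rows(plan=[[0, [0, -0.1, 0], 0], [0, [0.002, -0.2, 0], 0], [0, [0.002, -0.3, 0], 0], [0, [0.002, -0.4, 0], 0], [0, [0.002, -0.48, 0], 0], [0, [0.002, -0.504, 0], 0], [0, [0.002, -0.504, 0.1], 0], [0, [0.002, -0.504, 0.2], 0], [0, [0.002, -0.504, 0.25], 0], [0, [0.002, -0.504, 0.25], 0]])

```text
time_s: 19.05
eef_pos: [0.5853, -0.1172, 0.1162]
eef_rot: [-0.004, 0.044, 0.999, 0.002]
wrist_force: [0.2, -0.3, -0.7]
opening: -0.0
grasp_force: 0.0
```

```bash
python3 - <<'E'
from m import *
K=np.array([.590,-.0177,-.2777]);off=np.array([0,0,.044])
T=[P@(K+d)-off for d in([-.042,-.05,.022],[-.042,-.0165,.022])]
rel(T,85)
p=camera("scene");W,_=cloud(p,[(.5,.66),(-.22,.0),(.1,.3)]);
for lo in np.arange(.14,.22,.01):
    k=(W[:,2]>=lo)&(W[:,2]<lo+.01)&(W[:,1]<-.08)&(W[:,1]>-.17)&(W[:,0]<.61)
    if k.sum(): print(lo.round(2),k.sum(),W[k].min(0).round(3),W[k].max(0).round(3))
E
```

```text
t 19.05 pos [ 0.5853 -0.1172  0.1162] tooly 85.01 toolz [-0.0084  0.0039 -1.    ] F [ 0.17 -0.34 -0.74] op -1.3084707870468177e-05 gf 0.0
[ 0.58739209 -0.11934875  0.06086271] -> [-0.0069 -0.0054  0.1382]
[ 0.59031181 -0.08597623  0.06086271] -> [-0.0069  0.0783  0.1384]
turn 0.0001
0.14 14 [ 0.599 -0.091  0.141] [ 0.609 -0.081  0.146]
0.15 1 [ 0.593 -0.126  0.157] [ 0.593 -0.126  0.157]
0.16 17 [ 0.584 -0.133  0.16 ] [ 0.598 -0.107  0.17 ]
0.17 23 [ 0.587 -0.134  0.17 ] [ 0.597 -0.107  0.18 ]
0.18 19 [ 0.587 -0.134  0.18 ] [ 0.597 -0.107  0.19 ]
0.19 10 [ 0.59  -0.135  0.19 ] [ 0.598 -0.114  0.199]
0.2 47 [ 0.585 -0.154  0.2  ] [ 0.601 -0.091  0.21 ]
0.21 75 [ 0.575 -0.164  0.21 ] [ 0.601 -0.083  0.22 ]
```

Call:
play_rows(plan=[[0, [0, 0, 0.06], 0], [0, [0, 0, 0.12], 0], [0, [0, 0, 0.14], 0], [0, [0, 0, 0.14], 0]])

```text
time_s: 19.5
eef_pos: [0.5886, -0.1189, 0.0652]
eef_rot: [-0.0, 0.044, 0.999, 0.0]
wrist_force: [0.8, 0.1, 0.3]
opening: -0.001
grasp_force: 0.0
```

Call:
play_rows(plan=[[0, [0, 0.015, 0], 0], [0, [0, 0.03, 0], 0], [0, [0, 0.04, 0], 0], [0, [0, 0.05, 0], 0], [0, [0, 0.06, 0], 0], [0, [0, 0.066, 0], 0], [0, [0, 0.066, 0], 0]])

```text
time_s: 20.2
eef_pos: [0.5869, -0.0952, 0.0638]
eef_rot: [-0.004, 0.044, 0.999, -0.002]
wrist_force: [-9.6, -11.0, -2.6]
opening: -0.002
grasp_force: 5.9
```

```bash
cat >> m.py <<'E'
def knob():
    K=np.array([.590,-.0177,-.2777])
    for n in("scene","top"):
        p=camera(n);W,_=cloud(p,[(.5,.78),(-.2,.0),(.03,.25)]);L=W@P-K
        b=(L[:,2]>.036)&(np.hypot(L[:,0],L[:,1])<.042)&(L[:,2]<.052)
        print(n,"bar",cv2.minAreaRect((L[b][:,:2]*1000).astype(np.float32)) if b.sum()>10 else 0,b.sum())
    return p
E
python3 - <<'E'
from m import *
rel([],85);knob()
E
```

```text
t 20.2 pos [ 0.5869 -0.0952  0.0638] tooly 85.01 toolz [-0.0082 -0.0034 -1.    ] F [ -9.56 -11.04  -2.61] op -0.0020583704914424513 gf 5.9041910246014595
turn 0.0
scene bar ((1.2138776779174805, -5.7887725830078125), (69.93383026123047, 35.46253204345703), 41.074859619140625) 159
top bar 0 3
```

Call:
play_rows(plan=[[0, [0, 0.008, 0], 0], [0, [0, 0.016, 0], 0], [0, [0, 0.022, 0], 0], [0, [0, 0.022, 0], 0]])

```text
time_s: 20.7
eef_pos: [0.5924, -0.0836, 0.0658]
eef_rot: [0.001, 0.043, 0.999, 0.0]
wrist_force: [0.1, 1.0, -0.3]
opening: -0.003
grasp_force: 0.0
```

```bash
python3 - <<'E'
from m import *
rel([],85);p=knob();p=camera("scene")
cv2.imwrite("pics/knob.png",cv2.resize(p["image"][180:290,200:310,::-1],(600,600),interpolation=cv2.INTER_CUBIC))
E
```

```text
t 20.7 pos [ 0.5924 -0.0836  0.0658] tooly 85.03 toolz [ 0.0014 -0.     -1.    ] F [ 0.09  0.97 -0.26] op -0.003455749339817652 gf 0.0
turn 0.0002
scene bar ((3.653146743774414, -10.225028991699219), (51.23491287231445, 53.16178894042969), 78.4191665649414) 142
top bar 0 0
```

View pics/knob.png

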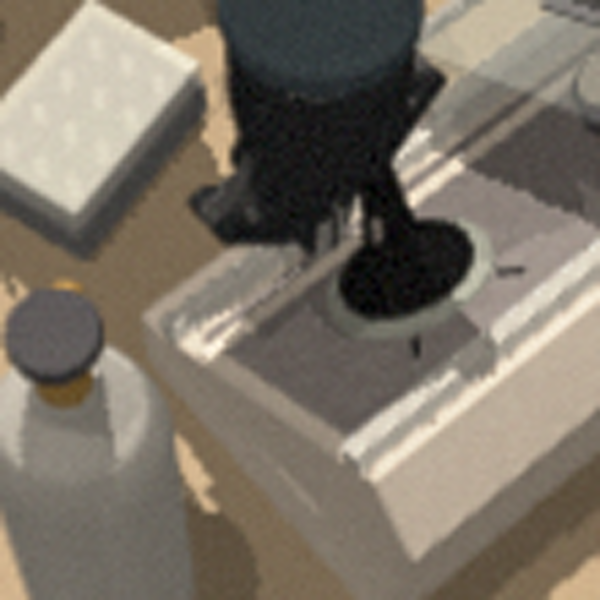

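Force has dropped to zero, so the knob seems to have snapped over. The picture shows only its disc at (405,265), with the fingers hiding the bar. Backing off, rising, then checking the bar angle.

Call:
play_rows(plan=[[0, [0, -0.03, 0], 0], [0, [0, -0.03, 0], 0], [0, [0, -0.03, -0.1], 0], [0, [0, -0.03, -0.2], 0], [0, [0, -0.03, -0.3], 0], [0, [0, -0.03, -0.4], 0], [0, [0, 0.05, -0.4], 0], [60, [0, 0.15, -0.4], 0], [60, [0, 0.25, -0.4], 0], [60, [0, 0.35, -0.4], 0]])

```text
time_s: 21.85
eef_pos: [0.604, 0.0561, 0.2253]
eef_rot: [0.0, 0.044, 0.999, 0.0]
wrist_force: [1.0, -0.6, 0.3]
opening: 0.509
grasp_force: 0.0
```

Call:
play_rows(plan=[[60, [0, 0.05, 0], 0], [60, [0, 0.06, 0], 0], [60, [0, 0.06, 0], 0]])

```text
time_s: 22.15
eef_pos: [0.606, 0.0793, 0.225]
eef_rot: [-0.0, 0.043, 0.999, -0.0]
wrist_force: [0.4, -0.1, 0.6]
opening: 0.703
grasp_force: 0.0
```

```bash
python3 - <<'E'
from m import *
knob()
p=camera("scene");W,_=cloud(p,[(.54,.78),(0,.24),(.03,.25)]);L=W@P
b=abs(L[:,2]+.2777-.058)<.005;print(" hood plate y",np.percentile(L[b,1],[1,5,95,99]),b.sum())
rel([(.607,.0795,.1225),(.607,.0795,.16)],85)
E
```

```text
scene bar ((2.8751182556152344, -0.8190345764160156), (15.46702766418457, 63.95222473144531), 54.32231903076172) 125
top bar ((1.7501945495605469, 0.24059486389160156), (17.562170028686523, 64.563232421875), 56.05449295043945) 118
 hood plate y [0.06099739 0.06404772 0.1949387  0.20061436] 1718
t 22.3 pos [0.6061 0.0778 0.225 ] tooly 84.9 toolz [-1.e-04 -4.e-04 -1.e+00] F [ 0.25 -0.93  0.36] op 0.6961545285999989 gf 0.0
(0.607, 0.0795, 0.1225) -> [-0.0019  0.0046  0.2563]
(0.607, 0.0795, 0.16) -> [-0.0019  0.0045  0.1626]
turn -0.0005
```

Knob is at −35°, so it clicked over. Now gripping the fin again and shutting the guard.

Call:
play_rows(plan=[[60, [-0.002, 0.003, 0.1], 0], [60, [-0.002, 0.003, 0.2], 0], [60, [-0.002, 0.003, 0.255], 0], [60, [-0.002, 0.003, 0.255], 0], [8, [-0.002, 0.003, 0.255], 0], [8, [-0.002, 0.003, 0.255], 0], [8, [-0.002, 0.003, 0.255], 0], [8, [-0.002, 0.003, 0.255], 0], [8, [-0.002, 0.003, 0.255], 0], [8, [-0.002, 0.003, 0.255], 0]])

```text
time_s: 23.3
eef_pos: [0.6084, 0.08, 0.1254]
eef_rot: [0.002, 0.043, 0.999, -0.0]
wrist_force: [-0.2, -1.1, 6.0]
opening: 0.151
grasp_force: 59.7
```

Call:
play_rows(plan=[[8, [0, -0.03, 0], 0], [8, [0, -0.08, 0], 0], [8, [0, -0.13, 0], 0], [8, [0, -0.18, 0], 0], [8, [0, -0.23, 0], 0], [8, [0, -0.28, 0], 0], [8, [0, -0.32, 0], 0], [8, [0, -0.345, 0], 0], [8, [0, -0.36, 0], 0], [8, [0, -0.36, 0], 0]])

```text
time_s: 24.3
eef_pos: [0.5965, -0.065, 0.1254]
eef_rot: [0.003, 0.044, 0.999, -0.001]
wrist_force: [3.1, -2.1, 6.0]
opening: 0.149
grasp_force: 59.5
```

```bash
python3 - <<'E'
from m import *
rel([],85);print(get_obs()["eef_pos"]@P)
E
```

```text
t 24.3 pos [ 0.5965 -0.065   0.1254] tooly 84.96 toolz [ 0.0053 -0.0022 -1.    ] F [ 3.11 -2.12  5.95] op 0.14934028749711892 gf 59.4571316242218
turn -0.0002
[ 0.56331886 -0.01275826 -0.24140544]
```

Call:
play_rows(plan=[[8, [0, -0.005, 0], 0], [8, [0, -0.01, 0], 0], [8, [0, -0.014, 0], 0], [8, [0, -0.014, 0], 0]])

```text
time_s: 24.7
eef_pos: [0.5963, -0.0679, 0.1253]
eef_rot: [0.003, 0.043, 0.999, 0.001]
wrist_force: [4.0, 5.3, 5.4]
opening: 0.155
grasp_force: 59.6
```

Call:
play_rows(plan=[[8, [0, -0.006, 0], 0], [8, [0, -0.006, 0], 0]])

```text
time_s: 24.9
eef_pos: [0.5963, -0.0679, 0.1254]
eef_rot: [0.003, 0.043, 0.999, 0.002]
wrist_force: [6.5, 14.1, 6.4]
opening: 0.152
grasp_force: 59.9
```

At the right stop (the position no longer changes and the force is rising). Relaxing the push, releasing and retreating.

Call:
play_rows(plan=[[8, [0, 0.008, 0], 0], [8, [0, 0.008, 0], 0], [60, [0, 0.008, 0], 0], [60, [0, 0.008, 0], 0], [60, [0, 0.008, 0], 0], [60, [0, 0.008, -0.06], 0], [60, [0, 0.008, -0.16], 0], [60, [0, 0.008, -0.26], 0], [60, [0, 0.008, -0.36], 0], [60, [0, 0.008, -0.4], 0]])

```text
time_s: 25.9
eef_pos: [0.5953, -0.0686, 0.2879]
eef_rot: [0.003, 0.044, 0.999, -0.001]
wrist_force: [0.2, -0.5, -0.3]
opening: 0.706
grasp_force: 0.0
```

Call:
play_rows(plan=[[60, [0.1, 0.05, 0], 0], [60, [0.2, 0.1, 0], 0], [60, [0.3, 0.15, 0], 0], [60, [0.4, 0.15, 0], 0], [60, [0.4, 0.15, 0], 0], [60, [0.4, 0.15, 0], 0], [60, [0.4, 0.15, 0], 0]])

```text
time_s: 26.6
eef_pos: [0.4404, 0.0054, 0.2833]
eef_rot: [0.0, 0.044, 0.999, -0.0]
wrist_force: [0.7, -0.6, 0.4]
opening: 0.701
grasp_force: 0.0
```

```bash
python3 - <<'E'
from m import *
rel([],85)
for n in("scene","top"):
    p=camera(n);W,_=cloud(p,[(.54,.78),(-.2,.24),(.03,.25)]);L=W@P
    b=abs(L[:,2]+.2777-.058)<.005;print(n," hood plate y",np.percentile(L[b,1],[1,5,95,99]),b.sum())
    k=(L[:,2]+.2777>.07)&(L[:,2]+.2777<.096)&(W[:,1]>-.15);print(" fin y",L[k,1].mean() if k.any() else 0,k.sum())
    w,_=cloud(p,[(.34,.5),(.18,.34),(.0,.16)]);k=(w[:,2]>.094)&(w[:,2]<.108)
    print(" jar",cv2.minEnclosingCircle((w[k][:,:2]*1000).astype(np.float32)) if k.sum()>9 else 0)
    for l in["plain_jar","tip_box","gas_bottle","amber_bottle","dish_stack","pipette"]:
        for d in masks_of(p,l)[:1]: print("  ",l,round(d["conf"],2),np.round(d["rect"]))
    if n=="scene": save(p,"end.png",1.5)
E
```

```text
t 26.6 pos [0.4404 0.0054 0.2833] tooly 84.96 toolz [ 6.e-04 -2.e-04 -1.e+00] F [ 0.67 -0.62  0.45] op 0.701028977447785 gf 0.0
turn -0.0002
scene  hood plate y [-0.08748425 -0.08323045  0.0453619   0.05040091] 1987
 fin y -0.020843148904047315 188
 jar ((423.3319396972656, 261.0271911621094), 36.68056106567383)
   plain_jar 0.85 [266. 158.  29.  39.]
   tip_box 0.73 [215. 204.  48.  45.]
   gas_bottle 0.7 [214. 268.  35.  70.]
   amber_bottle 0.76 [354. 168.  26.  29.]
   dish_stack 0.9 [364. 126.  24.  30.]
   pipette 0.97 [158. 332.  67.  55.]
top  hood plate y [-0.08595551 -0.08060914  0.04627888  0.05153731] 2133
 fin y -0.016834897944893013 107
 jar ((422.6286315917969, 263.7696838378906), 35.93861389160156)
   tip_box 0.74 [297. 218.  12.  28.]
   gas_bottle 0.89 [339. 161.  42.  31.]
   amber_bottle 0.71 [186. 152.  26.  28.]
   dish_stack 0.36 [339. 161.  40.  35.]
   pipette 0.64 [384. 173.  13.  56.]
```

View pics/end.png

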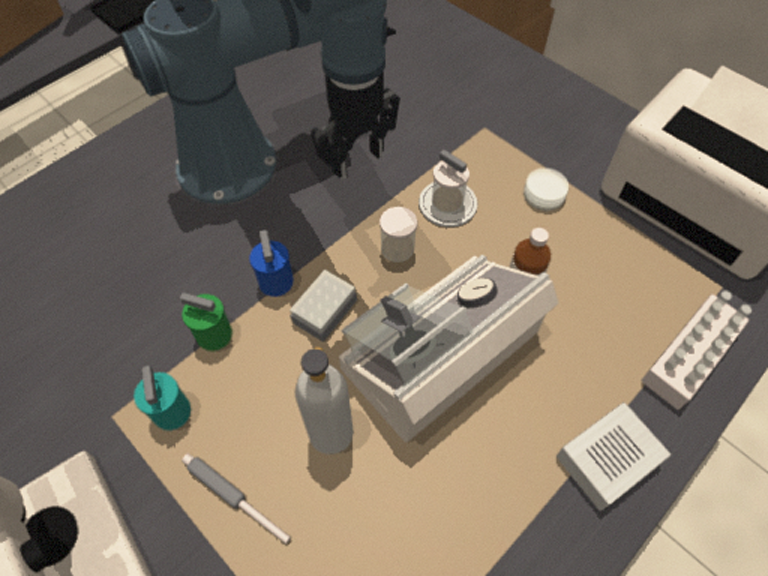

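The jar stands on the plate at picture (450,195). The guard is shut over the knob, its fin at (397,310) centred on the knob axis, and the bystanders have not moved. Handing in.

```bash
python3 -c "
from bench import *
print(hand_in())"
```

```text
the job is handed in; nothing more can be done
None
```

The job is handed in, with no verdict returned: by my last measurements the jar stands inside the ring about 1–2 mm off centre, the knob is in its second position, the guard is shut over it, and no bystander visibly moved.

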